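# Feel for the clear bay and lock in a batter nozzle

### The job

Fit the new nozzle from its stand into the nozzle block, fully home with its flange on the block, and then slide the keeper all the way across to lock it. Two of the three bays still have an old plug left deep down inside, so feel gently with the nozzle for the bay that is clear, never force it down on a plug, and leave the things around undisturbed.

Things in the scene. Friction and masses are not known exactly. Their poses are not given: they have to be found in the camera images.
- nozzle_block: Fixed aluminium block, 74 (x) x 190 (y) x 74 high, with three like upright blind bores in a row along its y; dark steel feet, 8 high, stick out 28 at each y end. Origin: centre of its underside; z up. The steel keeper rides on a 10 wide, 7.5 high rail along the far (+x) edge of its top (block x 24 to 34)
- bay1 (a point): Centre of the mouth of the first bore, level with the block's top (74 above the table), at block y = -56. Bores: 32 diameter, 64 deep, 1.5 chamfer at the mouth. One bore, a different one each time, is clear: it holds only its 3 thick grey plastic seat disc, which does not hinder the nozzle. The other two each hold an old loose plug, also grey plastic (18 or 26 tall), on which the nozzle stops after 46 or 38 of its 60
- bay2 (a point): The same for the middle bore, at block y = 0
- bay3 (a point): The same for the third bore, at block y = +56
- keeper (a joint): Travel (m) of the keeper, a flat comb 5 thick, its underside 8 above the block's top. 0 = open: its three teeth (11 wide, reaching in to block x = 13.5) stand between the bores. 0.022 = end of travel, towards the block's +y: the teeth lie over the flange of a nozzle that is home. Starts within 3 mm of 0; about 3 N of friction; stays where it is left
- keeper_knob (a point): Point on the axis of the keeper's knob, an upright steel post 16 diameter and 42 tall, at block x = +29, y = +125 (plus travel), past the block's end; 26 above the keeper's upper face, 16 below the post's top, 113 above the table. It slides along the block's +y
- nozzle: New loose steel nozzle, 121 tall, 0.2 to 0.4 kg, standing upright: round body 30 diameter and 60 long with a 4 high tapered foot (25 at the tip), then a flange 40 diameter, 6 thick, then a round grip stem 22 diameter, 55 tall. Origin: centre of its foot. Grip the stem about 100 above the foot. Home: flange on the block's top, foot 60 below the bay's mouth
- stand: Fixed black plastic stand, 90 x 90 x 40 high, with one 36 wide, 30 deep hole where the nozzle stands (foot 10 above the table). Origin: centre of its underside
- ring_mould: Bystander: oval steel ring mould, 95 x 63 x 55 high, open through; origin at the centre of its underside
- jug: Bystander: steel mug-shaped jug, 80 diameter, 100 high, handle on its y side; origin at the centre of its underside
- turner: Bystander: turner (spatula) lying flat left of the block, handle to -x; origin on its underside

How it is judged:
On the way:
1. the nozzle is fully home in the clear bay while the keeper is still open (((z of nozzle in the frame of bay1 below -0.0575 m and horizontal distance between nozzle and bay1 below 0.004 m) or (z of nozzle in the frame of bay2 below -0.0575 m and horizontal distance between nozzle and bay2 below 0.004 m) or (z of nozzle in the frame of bay3 below -0.0575 m and horizontal distance between nozzle and bay3 below 0.004 m)) and value of joint keeper below 0.01 m), for 0.2 s.
At the end, for the whole second after the job is handed in: The nozzle stands released, at rest and upright (within 3.5 degrees) in the clear bay, its foot at least 57.5 mm below the bay's mouth and within 4 mm of its axis, and the keeper is slid across by more than 17 mm (((z of nozzle in the frame of bay1 below -0.0575 m and horizontal distance between nozzle and bay1 below 0.004 m) or (z of nozzle in the frame of bay2 below -0.0575 m and horizontal distance between nozzle and bay2 below 0.004 m) or (z of nozzle in the frame of bay3 below -0.0575 m and horizontal distance between nozzle and bay3 below 0.004 m)) and angle between nozzle's own z axis and vertical below 0.06 rad and value of joint keeper above 0.017 m and linear speed of nozzle below 0.02 m/s); the robot touches nothing.
It fails at once if the nozzle block, with whatever lies in the bays, is pressed or pushed with more than 50 N (contact force between nozzle_block and anything else above 50 N).
It fails at once if the ring mould is moved more than 30 mm or tipped (distance of ring_mould from where it was at the start of the episode above 0.03 m or angle between ring_mould's own z axis and vertical above 0.5 rad).
It fails at once if the jug is moved more than 30 mm or tipped (distance of jug from where it was at the start of the episode above 0.03 m or angle between jug's own z axis and vertical above 0.5 rad).
It fails at once if the turner is moved more than 30 mm or tipped (distance of turner from where it was at the start of the episode above 0.03 m or angle between turner's own z axis and vertical above 0.5 rad).
It also fails if it takes over 64 s, if anything falls off the work surface, if the arm or the gripper's body presses on something with over 40 N, if the wrist force passes 120 N, or if a joint passes its speed limit or range.

### The arm

A 6-joint arm with a two-finger parallel gripper is mounted at the origin on the work surface. World frame = base frame: x ahead of the robot, y to its left, z up, the work surface at z = 0. Lengths are in m, angles in rad, forces in N, time in s.
With the tool pointing down it reaches from about 0.35 to 0.875 m from the base axis. Payload 4.2 kg.
Tool frame: the origin (TCP) lies on the centre line of the jaws, within the pads' length; the fingertips stand 17 mm ahead of it and the grasp point (between the pads) lies 2 mm behind it; z points along the fingers, y is the direction in which the jaws open and shut (so a half turn about z gives the same grasp; the last joint's range is limited). The gripper opens to 87 mm and grips with 3 to 60 N. Pads are 19 mm wide; open, the fingers measure 117 mm over their backs; the gripper's body (75 mm by 190 mm) begins 51 mm behind the grasp point.
Start: joints at [1.606, 0.385, 0.008, 0, -1.194, -0.259], TCP at [0.139, 0.609, 0.24] pointing down, gripper open.
Joint ranges: [-3.14, 3.14], [-1.21, 2.06], [-1.07, 1.41], [-3.16, 2.05], [-2.99, -0.16], [-3.1, 3.1]. Speed limits (rad/s): [2.79, 2.79, 3.14, 3.14, 3.14, 3.14].

### API

Orientations are given as a unit quaternion [x, y, z, w].
In Python, from station import robot, optics gives the robot as it stands.
- The arm moves only by the tool drive_tool, never from a script. Its arguments are lists of equal length, an entry for each row: "translation": the shift along the tool's x, y, z scaled (see below), a list of three; "yaw": the turn about the tool's z scaled (see below); "gripper": the closure, from -1 (fully open) to 1 (shut). In form: {"translation": [[dx, dy, dz], ...], "yaw": [yaw, ...], "gripper": [gripper, ...]}. A call has exactly 8 rows; each row is the pose to reach, as a shift and turn from the pose commanded when the call began, along the tool's axes at that moment, turning the shorter way round; what a row does not reach only later rows make up. The controller multiplies each number of a shift by 0.6 m and each number of a turn by 180 degrees. A row lasts 1/10 s, in which the tool goes at most 50 mm and 8.59 degrees, less where a joint would pass 70% of its speed; a pose out of reach is approached as far as the arm can. A call with a number of a shift or a turn outside -1 to 1 is refused whole. A call with a gripper value outside its range is refused whole. The fingers move at their own pace and stop on an object; "force" is the grip in N (left out, the last holds). Time passes only in rows, so rows that repeat a pose let the fingers close, or fill a call up. It gives the time, the measured TCP pose, the force and the opening at its end, in the units of the state.
- robot.observe(): the state, without advancing time (a new reading comes with each control period).
- optics.camera(name): name is "scene" or "top" or "wrist"; returns the picture (480x640x3 uint8, red, green, blue); there is no depth.
- optics.get_calibration(name): a dict with "fov_y" (degrees; the focal length in pixels is half the picture's height over the tangent of half this angle, whatever the lens; pixels are square), "cx", "cy" (the principal point, pixels), "world_from_camera" (4x4, takes a point from camera to world coordinates); the wrist camera has in their place "hand_eye" (4x4, takes a point from camera to tool coordinates, whose origin is the TCP and whose axes are the flange's). Camera axes: x right, y down, z forward; pixel columns grow to the right and rows downward; lengths in m; the calibration is good to about 2 mm. A picture is of the moment at which its call begins: read the wrist's pose just before it. get_calibration takes no time and is no camera call.
- robot.finish_job(): hands the job in, once; it reports no verdict.
The state is a dict: "time": time; "joints": joint angles; "joint_vel": joint speeds; "tau": joint torques, N m; "tool_pos": TCP position; "tool_rot": TCP orientation; "contact_force": force on the tool from outside, world axes, zero at the start; "torque": the same for the moment, N m; "opening": finger opening in m.
Only numpy, scipy, OpenCV 4.12 (cv2) and the standard library are available. Lean on these libraries where they do the work, as an engineer would, in place of code of your own. Each camera call takes 0.05 s, during which the arm holds its last target. There are 200 camera calls.

## Working session

There is one attempt and no reset: what is moved stays moved. The work goes in short steps, Python scripts to look and compute and a tool call to move; the robot and the scene stay as the last step left them, time stands still between calls to the robot, and variables do not carry over. Pictures are saved under pics/ and viewed, about 8 in all and at most 12, crops included, and the job is handed in when it is done.

Besides the shell and the picture viewer there is one more tool, called after ">>>" as a command line: name --pt "numbers of a row" for each row, then --argument value for the rest. drive_tool: Moves the arm, as the interface text tells. Its arguments: {"type":"object","properties":{"translation":{"type":"array"},"yaw":{"type":"array"},"gripper":{"type":"array"},"force":{"type":"number"}},"required":["translation","yaw","gripper"]}

```bash
mkdir -p pics; cat > h.py <<'E'
import numpy as np, cv2
from station import robot, optics
from scipy.spatial.transform import Rotation as R
np.set_printoptions(precision=4,suppress=True)
def shot(n,f):
    s=robot.observe(); im=optics.camera(n); cv2.imwrite('pics/'+f,im[:,:,::-1]); return s,im
def cam(n,s=None):
    c=optics.get_calibration(n); f=240/np.tan(np.radians(c['fov_y'])/2)
    if 'world_from_camera' in c: T=np.array(c['world_from_camera'])
    else:
        W=np.eye(4);W[:3,:3]=R.from_quat(s['tool_rot']).as_matrix();W[:3,3]=s['tool_pos'];T=W@np.array(c['hand_eye'])
    return f,c['cx'],c['cy'],T
def px2w(n,u,v,z,s=None):
    f,cx,cy,T=cam(n,s); d=T[:3,:3]@np.array([(u-cx)/f,(v-cy)/f,1]); o=T[:3,3]; return o+d*(z-o[2])/d[2]
def w2px(n,p,s=None):
    f,cx,cy,T=cam(n,s); q=T[:3,:3].T@(np.array(p)-T[:3,3]); return f*q[0]/q[2]+cx,f*q[1]/q[2]+cy
E
python3 - <<'E'
from h import *
s,_=shot('top','top0.png'); shot('scene','scene0.png')
print(s['time'],s['tool_pos'],s['tool_rot'],s['opening'],s['contact_force'])
for n in('top','scene','wrist'): print(optics.get_calibration(n))
print(R.from_quat(s['tool_rot']).as_matrix())
E
```

```text
0.0 [0.1385 0.6089 0.2384] [ 0.9937 -0.1117 -0.0001  0.0011] 0.08699876919313927 [-0.166  -0.901   0.1166]
{'fov_y': 49.02130545319074, 'cx': 320.7187185542927, 'cy': 240.01766223300268, 'world_from_camera': array([[ 0.0199, -0.9889,  0.1472,  0.4511],
       [-0.9997, -0.0213, -0.0082, -0.0018],
       [ 0.0113, -0.147 , -0.9891,  1.3064],
       [ 0.    ,  0.    ,  0.    ,  1.    ]])}
{'fov_y': 47.776499921287616, 'cx': 323.51994231840865, 'cy': 228.80371669159672, 'world_from_camera': array([[-0.1032,  0.5476, -0.8303,  1.5206],
       [ 0.9947,  0.0559, -0.0867,  0.1061],
       [-0.0011, -0.8348, -0.5505,  0.6907],
       [ 0.    ,  0.    ,  0.    ,  1.    ]])}
{'fov_y': 69.25936930339074, 'cx': 317.0771636336199, 'cy': 238.89751933300983, 'hand_eye': array([[-0.0016, -0.9581, -0.2863,  0.0781],
       [ 1.    , -0.0015, -0.0005, -0.0011],
       [ 0.0001, -0.2863,  0.9581, -0.1448],
       [ 0.    ,  0.    ,  0.    ,  1.    ]])}
[[ 0.975  -0.2221 -0.0004]
 [-0.2221 -0.975  -0.0022]
 [ 0.0001  0.0022 -1.    ]]
```

View pics/top0.png

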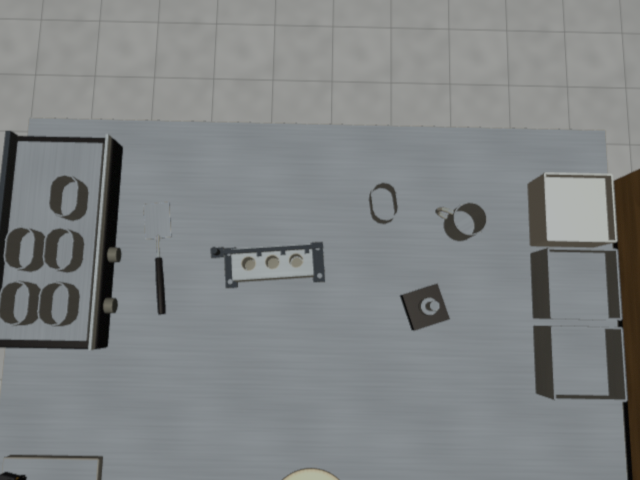

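View pics/scene0.png

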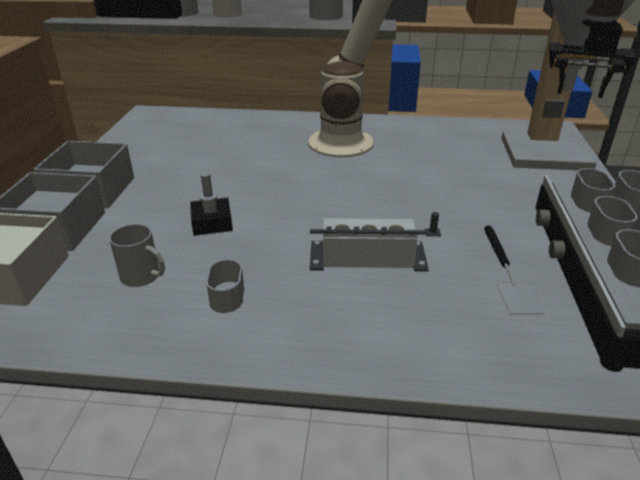

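```bash
python3 - <<'E'
from h import *
im=cv2.imread('pics/top0.png')
for n,u,v,z in [('bay3',249,264,.074),('bay2',272.5,262.3,.074),('bay1',296,260.7,.074),('noz',432,304.5,.131),('stand',425,308,.04),('knob',217,252,.129),('ring',383,203,.055),('jug',462,222,.1)]:
    print(n,px2w('top',u,v,z))
a=im[225:335,200:460]; cv2.imwrite('pics/topz.png',cv2.resize(a,None,fx=3,fy=3,interpolation=cv2.INTER_CUBIC))
s=robot.observe(); M=R.from_quat(s['tool_rot']).as_matrix()
for t in [(0.45,.07,.36)]:
    print('shift/0.6',M.T@(np.array(t)-s['tool_pos'])/.6)
print(cam('wrist',s)[3])
E
```

```text
bay3 [0.574  0.1552 0.074 ]
bay2 [0.5791 0.1002 0.074 ]
bay1 [0.5841 0.0451 0.074 ]
noz [ 0.4865 -0.2617  0.131 ]
stand [ 0.4806 -0.265   0.04  ]
knob [0.5941 0.2211 0.129 ]
ring [ 0.7316 -0.1618  0.055 ]
jug [ 0.6803 -0.341   0.1   ]
shift/0.6 [ 0.7056  0.7609 -0.2008]
[[-0.2236 -0.9338 -0.2794  0.215 ]
 [-0.9747  0.2147  0.0622  0.593 ]
 [ 0.0019  0.2862 -0.9582  0.3834]
 [ 0.      0.      0.      1.    ]]
```

View pics/topz.png

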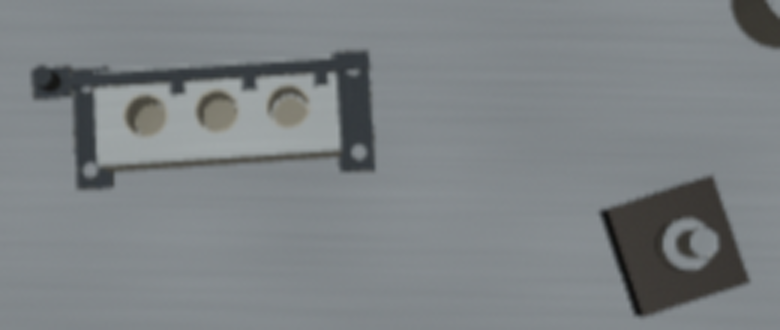

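>>> drive_tool --pt "0.776 0.693 0" --pt "0.776 0.693 0" --pt "0.776 0.693 0" --pt "0.776 0.693 0" --pt "0.776 0.693 0" --pt "0.776 0.693 0" --pt "0.776 0.693 0" --pt "0.776 0.693 0" --yaw '[-0.1,-0.1,-0.1,-0.1,-0.1,-0.1,-0.1,-0.1]' --gripper '[-1,-1,-1,-1,-1,-1,-1,-1]'

```text
time: 0.9
tool_pos: [0.371, 0.2814, 0.2395]
tool_rot: [0.999, 0.045, -0.0, 0.0]
contact_force: [0.8, 0.6, 1.3]
opening: 0.0873
```

>>> drive_tool --pt "0.187 0.32 0.05" --pt "0.187 0.32 0.05" --pt "0.187 0.32 0.05" --pt "0.187 0.32 0.05" --pt "0.187 0.32 0.05" --pt "0.187 0.32 0.05" --pt "0.187 0.32 0.05" --pt "0.187 0.32 0.05" --yaw '[0,0,0,0,0,0,0,0]' --gripper '[-1,-1,-1,-1,-1,-1,-1,-1]'

```text
time: 1.7
tool_pos: [0.4991, 0.1029, 0.2096]
tool_rot: [0.999, 0.046, -0.0, -0.0]
contact_force: [-0.2, 0.1, -0.9]
opening: 0.0869
```

```bash
python3 - <<'E'
from h import *
s,im=shot('wrist','w1.png'); import json; json.dump({k:np.array(s[k]).tolist() for k in('tool_pos','tool_rot')},open('w1.json','w'))
print(s['time'],s['tool_pos'],s['tool_rot'],s['contact_force'])
for p in [(.574,.1552,.074),(.5791,.1002,.074),(.5841,.0451,.074),(.5941,.2211,.129)]: print(w2px('wrist',p,s))
E
```

```text
1.7 [0.4991 0.1029 0.2096] [ 0.999   0.0457 -0.0001 -0.0001] [-0.1895  0.0797 -0.8683]
(np.float64(260.22780833701836), np.float64(133.85876625413636))
(np.float64(331.7510611996235), np.float64(133.65720283875868))
(np.float64(403.4173368826517), np.float64(133.60248856026774))
(np.float64(137.2891034808457), np.float64(88.37877931345812))
```

View pics/w1.png

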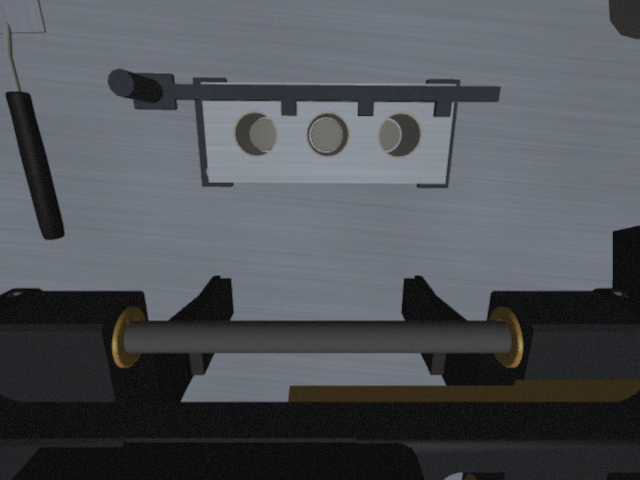

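```bash
python3 - <<'E'
from h import *
im=cv2.imread('pics/w1.png')
a=cv2.resize(im[105:165,225:435],None,fx=3.8,fy=3.8,interpolation=cv2.INTER_CUBIC)
a=cv2.convertScaleAbs(a,alpha=1.5); b=cv2.resize(im[55:115,100:310],None,fx=3.8,fy=3.8,interpolation=cv2.INTER_CUBIC)
cv2.imwrite('pics/w1z.png',np.vstack([a,b]))
E
```

```text
(no output)
```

View pics/w1z.png

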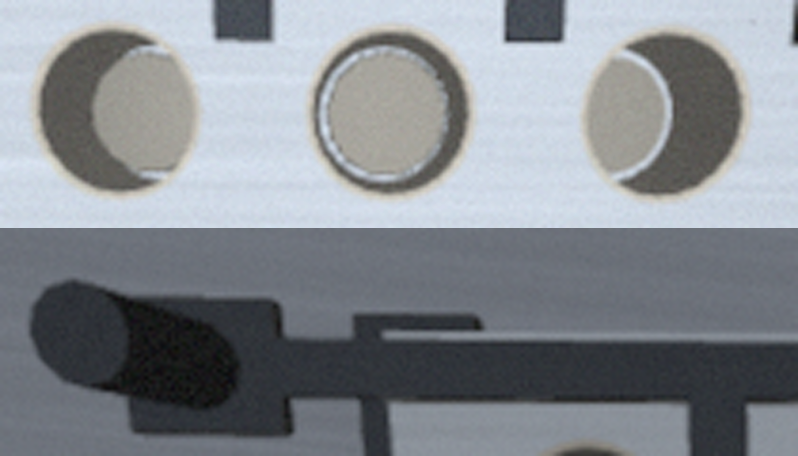

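>>> drive_tool --pt "-0.204 0.597 -0.067" --pt "-0.204 0.597 -0.067" --pt "-0.204 0.597 -0.067" --pt "-0.204 0.597 -0.067" --pt "-0.204 0.597 -0.067" --pt "-0.204 0.597 -0.067" --pt "-0.204 0.597 -0.067" --pt "-0.204 0.597 -0.067" --yaw '[0,0,0,0,0,0,0,0]' --gripper '[-1,-1,-1,-1,-1,-1,-1,-1]'

```text
time: 2.55
tool_pos: [0.4094, -0.267, 0.2507]
tool_rot: [0.999, 0.045, 0.001, 0.0]
contact_force: [0.5, 0.1, -0.5]
opening: 0.0871
```

```bash
python3 - <<'E'
from h import *
import json
s1=json.load(open('w1.json'))
P={n:px2w('wrist',u,133.6,.074,s1) for n,u in (('b3',254.9),('b2',327.6),('b1',399.6))}
for n in P: print(n,P[n])
d=P['b3']-P['b1']; print(np.linalg.norm(d),np.arctan2(-d[0],d[1]))
k=px2w('wrist',120.4,81.9,.129,s1); yh=d/np.linalg.norm(d); xh=np.array([yh[1],-yh[0],0]); r=k-P['b2']; print('knob',k,r@xh,r@yh)
s,im=shot('wrist','w2.png'); json.dump({k:np.array(s[k]).tolist() for k in('tool_pos','tool_rot')},open('w2.json','w'))
print(s['time'],s['tool_pos'],s['contact_force']); print(w2px('wrist',(.4865,-.2617,.131),s))
E
```

```text
b3 [0.5738 0.1593 0.074 ]
b2 [0.5789 0.1034 0.074 ]
b1 [0.5838 0.048  0.074 ]
0.11172107161202927 0.08976594720469662
knob [0.5968 0.2309 0.129 ] 0.029307102818275508 0.12541043502358623
2.55 [ 0.4094 -0.267   0.2507] [ 0.5404  0.1369 -0.4613]
(np.float64(321.08411371022106), np.float64(136.98350393904357))
```

View pics/w2.png

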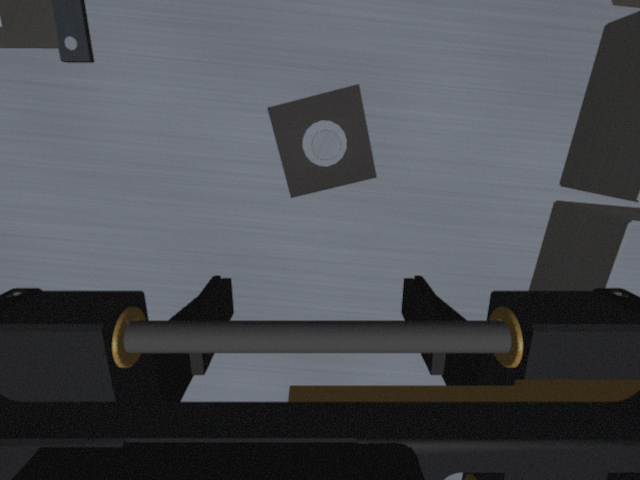

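```bash
python3 - <<'E'
from h import *
import json
s=json.load(open('w2.json')); g=cv2.imread('pics/w2.png',0)
a=cv2.resize(g[110:180,290:360],None,fx=8,fy=8,interpolation=cv2.INTER_CUBIC)
for mr in((70,130),(130,200)):
    c=cv2.HoughCircles(cv2.medianBlur(a,9),cv2.HOUGH_GRADIENT,1.5,300,param1=50,param2=20,minRadius=mr[0],maxRadius=mr[1])
    if c is not None:
        u,v,r=c[0,0]/8; u+=290-.44;v+=110-.44; z=.131 if mr[0]==70 else .076
        p=px2w('wrist',u,v,z,s); print(u,v,r,p)
        f,cx,cy,T=cam('wrist',s); print('r mm',r/f*np.linalg.norm(p-T[:3,3])*1000)
cv2.imwrite('pics/w2z.png',a)
E
```

```text
319.84125 148.65375 15.725 [ 0.4782 -0.2615  0.131 ]
r mm 11.981711453824182
324.15375 142.65375 22.64375 [ 0.4818 -0.2655  0.076 ]
r mm 20.834056632257866
```

View pics/w2z.png

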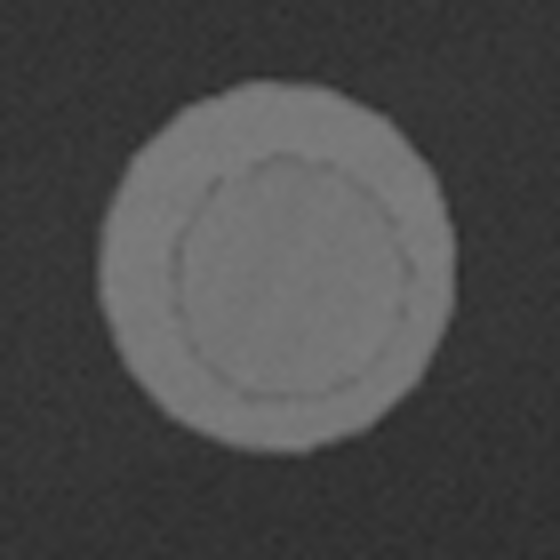

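>>> drive_tool --pt "0.08 0.0093 0" --pt "0.12 0.0093 0.04" --pt "0.12 0.0093 0.12" --pt "0.12 0.0093 0.2" --pt "0.12 0.0093 0.238" --pt "0.12 0.0093 0.238" --pt "0.12 0.0093 0.238" --pt "0.12 0.0093 0.238" --yaw '[0,0,0,0,0,0,0,0]' --gripper '[-1,-1,-1,-1,-1,-1,-1,-1]' --force 15

```text
time: 3.4
tool_pos: [0.4839, -0.2645, 0.1092]
tool_rot: [0.999, 0.046, 0.002, 0.001]
contact_force: [0.5, -0.0, 0.6]
opening: 0.0872
```

>>> drive_tool --pt "0 0 0" --pt "0 0 0" --pt "0 0 0" --pt "0 0 0" --pt "0 0 0" --pt "0 0 0" --pt "0 0 0" --pt "0 0 0" --yaw '[0,0,0,0,0,0,0,0]' --gripper '[0,0.3,1,1,1,1,1,1]' --force 15

```text
time: 4.2
tool_pos: [0.4821, -0.2645, 0.1069]
tool_rot: [0.999, 0.045, -0.0, -0.0]
contact_force: [-1.0, 0.1, -0.0]
opening: 0.0309
```

>>> drive_tool --pt "0 0 0" --pt "0 0 0" --pt "0 0 0" --pt "0 0 0" --pt "0 0 0" --pt "0 0 -0.01" --pt "0 0 -0.02" --pt "0 0 -0.03" --yaw '[0,0,0,0,0,0,0,0]' --gripper '[1,1,1,1,1,1,1,1]' --force 20

```text
time: 5.0
tool_pos: [0.4819, -0.2645, 0.1252]
tool_rot: [0.999, 0.045, -0.0, -0.0]
contact_force: [-0.2, -0.5, -3.2]
opening: 0.0214
```

>>> drive_tool --pt "0 0 -0.07" --pt "0 0 -0.13" --pt "0.02 -0.04 -0.167" --pt "0.05 -0.1 -0.167" --pt "0.08 -0.18 -0.167" --pt "0.12 -0.26 -0.167" --pt "0.15 -0.34 -0.167" --pt "0.18 -0.42 -0.167" --yaw '[0,0,0,0,0,0,0,0]' --gripper '[1,1,1,1,1,1,1,1]'

```text
time: 5.8
tool_pos: [0.565, -0.0091, 0.2256]
tool_rot: [0.999, 0.045, 0.0, -0.0]
contact_force: [0.8, 0.2, -2.8]
opening: 0.0216
```

>>> drive_tool --pt "0.02 -0.05 0" --pt "0.037 -0.083 0" --pt "0.037 -0.083 0" --pt "0.037 -0.083 0" --pt "0.037 -0.083 0" --pt "0.037 -0.083 0" --pt "0.037 -0.083 0" --pt "0.037 -0.083 0" --yaw '[0,0,0,0,0,0,0,0]' --gripper '[1,1,1,1,1,1,1,1]'

```text
time: 6.6
tool_pos: [0.5825, 0.04, 0.2253]
tool_rot: [0.999, 0.045, 0.0, -0.0]
contact_force: [0.4, 0.8, -2.4]
opening: 0.0216
```

```bash
python3 - <<'E'
from h import *
import json
s,im=shot('wrist','w3.png'); json.dump({k:np.array(s[k]).tolist() for k in('tool_pos','tool_rot')},open('w3.json','w'))
print(s['time'],s['tool_pos'],s['tool_rot'],s['contact_force'],s['opening'])
T=R.from_quat(s['tool_rot']).as_matrix()
for n,z in (('foot',.097),('flangebot',.037),('flangetop',.031)): print(n,w2px('wrist',T@[0,0,z]+s['tool_pos'],s))
for p in [(.5738,.1593,.074),(.5789,.1034,.074),(.5838,.048,.074)]: print(w2px('wrist',p,s))
E
```

```text
6.6 [0.5825 0.04   0.2253] [ 0.999   0.0447  0.     -0.    ] [ 0.4103  0.8216 -2.4295] 0.021645800753202018
foot (np.float64(318.99137230076275), np.float64(247.00534464580198))
flangebot (np.float64(319.5146841292226), np.float64(279.7295133932363))
flangetop (np.float64(319.58435159919225), np.float64(284.0860173350705))
(np.float64(182.70233541069805), np.float64(225.9754312430139))
(np.float64(246.49675517045392), np.float64(225.78512585238818))
(np.float64(309.73596064415074), np.float64(225.76591836707433))
```

View pics/w3.png

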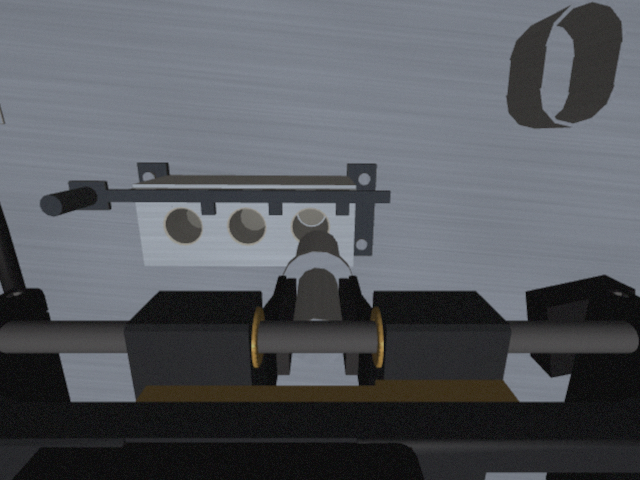

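```bash
python3 - <<'E'
from h import *
import json
s=json.load(open('w3.json'));T=R.from_quat(s['tool_rot']).as_matrix()
im=cv2.imread('pics/w3.png')
a=cv2.resize(im[195:285,265:375],None,fx=6,fy=6,interpolation=cv2.INTER_CUBIC); a=cv2.convertScaleAbs(a,alpha=1.8)
th=np.linspace(0,2*np.pi,60)
for r,z in ((.0125,.097),(.015,.093),(.02,.037)):
    q=[((np.array(w2px('wrist',T@[r*np.cos(t),r*np.sin(t),z]+s['tool_pos'],s))-[265,195]+.5)*6).astype(int) for t in th]
    cv2.polylines(a,[np.array(q)],True,(0,0,255),1)
cv2.imwrite('pics/w3z.png',a)
E
```

```text
(no output)
```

View pics/w3z.png

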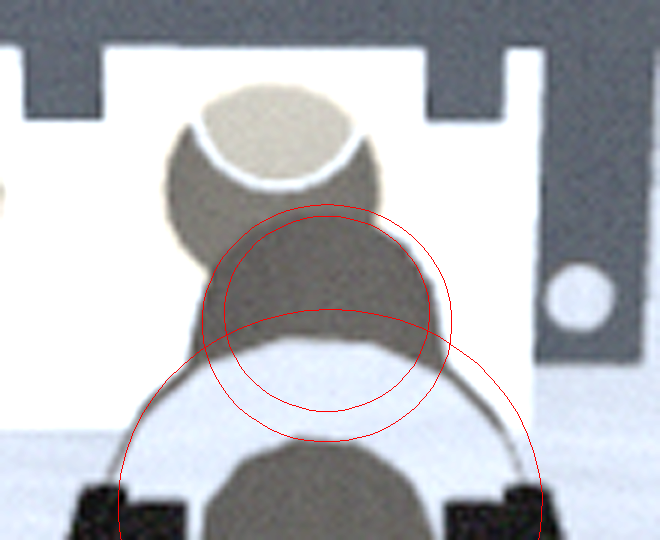

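```bash
python3 - <<'E'
from h import *
import json
s=json.load(open('w3.json'));s1=json.load(open('w1.json'))
B={'b3':(.5738,.1593),'b2':(.5789,.1034),'b1':(.5838,.048)}
x=np.array([.996,.0896])
y=np.array([-.0896,.996])
p=np.array(B['b1'])-.016*x
for d in (.061,.064,.046,.038): print(d,(np.array(w2px('wrist',(*p,.074-d),s))-[265,195]+.5)*6)
im=cv2.imread('pics/w3.png'); a=cv2.resize(im[203:248,160:270],None,fx=6,fy=6,interpolation=cv2.INTER_CUBIC); a=cv2.convertScaleAbs(a,alpha=1.8)
im1=cv2.imread('pics/w1.png'); b=cv2.resize(im1[105:165,230:430],(660,198),interpolation=cv2.INTER_CUBIC); b=cv2.convertScaleAbs(b,alpha=1.6)
th=np.linspace(0,2*np.pi,60)
for k in B:
  for d,c in ((0,(255,0,0)),(.061,(0,0,255)),(.046,(0,200,0)),(.038,(255,0,255))):
    P=[(*(np.array(B[k])+.016*np.array([np.cos(t),np.sin(t)])),.074-d) for t in th]
    cv2.polylines(a,[np.array([((np.array(w2px('wrist',q,s))-[160,203]+.5)*6).astype(int) for q in P])],True,c,1)
    cv2.polylines(b,[np.array([((np.array(w2px('wrist',q,s1))-[230,105]+.5)*3.3).astype(int) for q in P])],True,c,1)
cv2.imwrite('pics/ov.png',np.vstack([a,b]))
E
```

```text
0.061 [279.2558 189.0452]
0.064 [279.5426 184.8251]
0.046 [277.7521 211.1733]
0.038 [276.8992 223.7253]
```

View pics/ov.png

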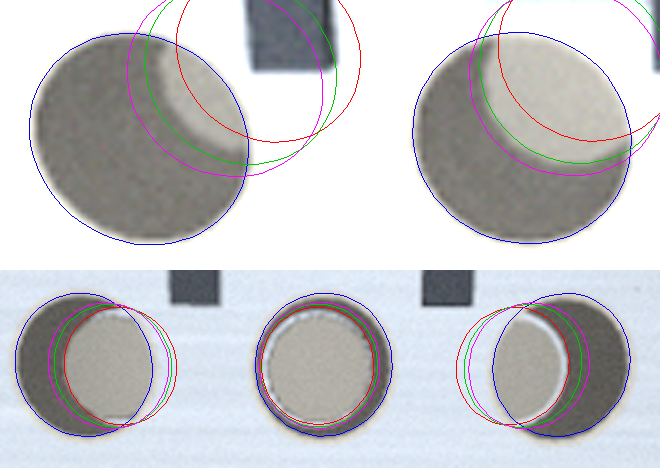

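>>> drive_tool --pt "0.0053 -0.0112 0" --pt "0.0053 -0.0112 0.02" --pt "0.0053 -0.0112 0.04" --pt "0.0053 -0.0112 0.06" --pt "0.0053 -0.0112 0.08" --pt "0.0053 -0.0112 0.08" --pt "0.0053 -0.0112 0.08" --pt "0.0053 -0.0112 0.08" --yaw '[0,0,0,0,0,0,0,0]' --gripper '[1,1,1,1,1,1,1,1]'

```text
time: 7.45
tool_pos: [0.5857, 0.0476, 0.1777]
tool_rot: [0.999, 0.045, 0.001, -0.0]
contact_force: [1.3, -0.8, -3.1]
opening: 0.0213
```

```bash
python3 - <<'E'
from h import *
s,im=shot('wrist','w4.png'); print(s['time'],s['tool_pos'],s['contact_force'])
a=cv2.resize(im[160:310,220:420,::-1],None,fx=4,fy=4,interpolation=cv2.INTER_CUBIC); cv2.imwrite('pics/w4z.png',cv2.convertScaleAbs(a,alpha=1.6))
E
```

```text
7.45 [0.5857 0.0476 0.1777] [ 1.2978 -0.8043 -3.0516]
```

View pics/w4z.png

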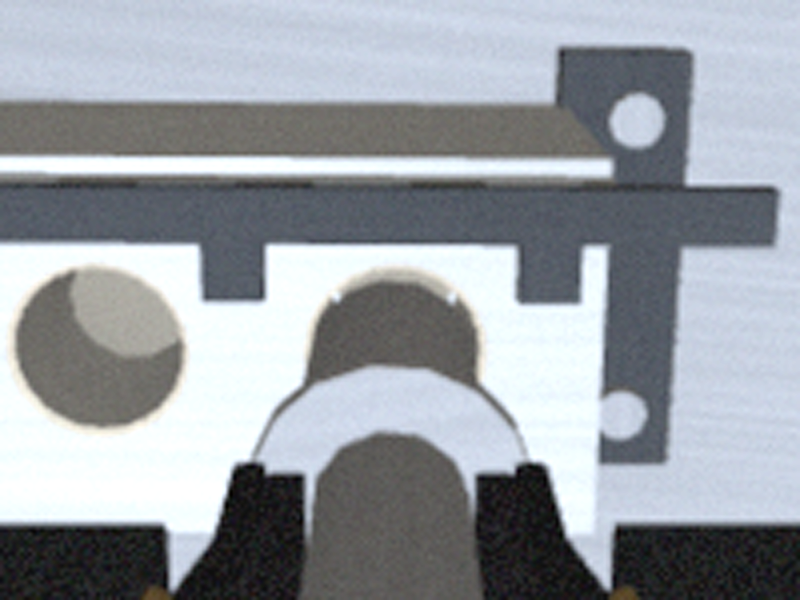

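>>> drive_tool --pt "0 0 0.004" --pt "0 0 0.008" --pt "0 0 0.011" --pt "0 0 0.014" --pt "0 0 0.017" --pt "0 0 0.02" --pt "0 0 0.023" --pt "0 0 0.026" --yaw '[0,0,0,0,0,0,0,0]' --gripper '[1,1,1,1,1,1,1,1]'

```text
time: 8.3
tool_pos: [0.5848, 0.0474, 0.1613]
tool_rot: [0.999, 0.045, -0.0, 0.0]
contact_force: [-1.1, -1.4, -2.4]
opening: 0.0214
```

>>> drive_tool --pt "0 0 0.005" --pt "0 0 0.01" --pt "0 0 0.015" --pt "0 0 0.02" --pt "0 0 0.025" --pt "0 0 0.03" --pt "0 0 0.035" --pt "0 0 0.04" --yaw '[0,0,0,0,0,0,0,0]' --gripper '[1,1,1,1,1,1,1,1]'

```text
time: 9.1
tool_pos: [0.585, 0.0474, 0.1373]
tool_rot: [0.999, 0.045, -0.0, 0.0]
contact_force: [-3.3, -1.8, -1.1]
opening: 0.0214
```

>>> drive_tool --pt "0 0 0.0013" --pt "0 0 0.0026" --pt "0 0 0.0039" --pt "0 0 0.0052" --pt "0 0 0.0065" --pt "0 0 0.0078" --pt "0 0 0.009" --pt "0 0 0.01" --yaw '[0,0,0,0,0,0,0,0]' --gripper '[1,1,1,1,1,1,1,1]'

```text
time: 9.9
tool_pos: [0.585, 0.0475, 0.1315]
tool_rot: [0.999, 0.045, -0.0, 0.0]
contact_force: [-2.9, -1.9, -0.3]
opening: 0.0218
```

>>> drive_tool --pt "0 0 0.001" --pt "0 0 0.002" --pt "0 0 0.003" --pt "0 0 0.004" --pt "0 0 0.005" --pt "0 0 0.006" --pt "0 0 0.006" --pt "0 0 0.006" --yaw '[0,0,0,0,0,0,0,0]' --gripper '[1,1,1,1,1,1,1,1]'

```text
time: 10.7
tool_pos: [0.5851, 0.0475, 0.1278]
tool_rot: [0.999, 0.045, -0.0, 0.0]
contact_force: [-3.3, -2.9, -0.9]
opening: 0.0214
```

>>> drive_tool --pt "-0.0008 0.0006 0.0013" --pt "-0.0008 0.0006 0.0026" --pt "-0.0008 0.0006 0.0039" --pt "-0.0008 0.0006 0.0052" --pt "-0.0008 0.0006 0.0065" --pt "-0.0008 0.0006 0.0078" --pt "-0.0008 0.0006 0.009" --pt "-0.0008 0.0006 0.01" --yaw '[0,0,0,0,0,0,0,0]' --gripper '[1,1,1,1,1,1,1,1]'

```text
time: 11.5
tool_pos: [0.5849, 0.0473, 0.1219]
tool_rot: [0.999, 0.045, 0.0, -0.0]
contact_force: [-2.5, -1.8, -0.9]
opening: 0.0211
```

>>> drive_tool --pt "0 0 0.0017" --pt "0 0 0.0034" --pt "0 0 0.005" --pt "0 0 0.0067" --pt "0 0 0.0083" --pt "0 0 0.01" --pt "0 0 0.0117" --pt "0 0 0.0133" --yaw '[0,0,0,0,0,0,0,0]' --gripper '[1,1,1,1,1,1,1,1]'

```text
time: 12.3
tool_pos: [0.5848, 0.0472, 0.1139]
tool_rot: [0.999, 0.045, 0.0, -0.0]
contact_force: [-2.4, -1.3, -2.6]
opening: 0.0216
```

>>> drive_tool --pt "0 0 0.0008" --pt "0 0 0.0016" --pt "0 0 0.0024" --pt "0 0 0.0032" --pt "0 0 0.004" --pt "0 0 0.0045" --pt "0 0 0.0045" --pt "0 0 0.0045" --yaw '[0,0,0,0,0,0,0,0]' --gripper '[1,1,1,1,1,1,1,1]'

```text
time: 13.1
tool_pos: [0.5848, 0.0472, 0.1112]
tool_rot: [0.999, 0.045, 0.0, -0.0]
contact_force: [-1.9, -0.5, -2.5]
opening: 0.0214
```

>>> drive_tool --pt "0 0 0.0005" --pt "0 0 0.001" --pt "0 0 0.0015" --pt "0 0 0.002" --pt "0 0 0.0025" --pt "0 0 0.0025" --pt "0 0 0.0025" --pt "0 0 0.0025" --yaw '[0,0,0,0,0,0,0,0]' --gripper '[1,1,1,1,1,1,1,1]'

```text
time: 13.9
tool_pos: [0.5848, 0.0472, 0.1109]
tool_rot: [0.999, 0.045, 0.0, 0.0]
contact_force: [-5.3, -1.2, 6.1]
opening: 0.0214
```

>>> drive_tool --pt "0 0 0" --pt "0 0 0" --pt "0 0 0" --pt "0 0 0" --pt "0 0 0" --pt "0 0 0" --pt "0 0 -0.01" --pt "0 0 -0.03" --yaw '[0,0,0,0,0,0,0,0]' --gripper '[0,0,0,0,0,0,0,0]'

```text
time: 14.7
tool_pos: [0.5842, 0.047, 0.1276]
tool_rot: [0.999, 0.045, -0.001, 0.0]
contact_force: [0.1, 0.5, 0.6]
opening: 0.0434
```

>>> drive_tool --pt "0 0 -0.07" --pt "0 0 -0.12" --pt "0.01 -0.06 -0.12" --pt "0.02 -0.13 -0.12" --pt "0.035 -0.2 -0.12" --pt "0.05 -0.27 -0.12" --pt "0.0503 -0.3012 -0.12" --pt "0.0503 -0.3012 -0.12" --yaw '[0,0,0,0,0,0,0,0]' --gripper '[0,0,0,0,0.2,0.2,0.2,0.2]'

```text
time: 15.5
tool_pos: [0.5983, 0.2324, 0.2003]
tool_rot: [0.999, 0.047, 0.0, -0.0]
contact_force: [-0.1, 0.1, -1.0]
opening: 0.0352
```

>>> drive_tool --pt "0 0 0.03" --pt "0 0 0.06" --pt "0 0 0.08" --pt "0 0 0.1" --pt "0 0 0.12" --pt "0 0 0.135" --pt "0 0 0.144" --pt "0 0 0.144" --yaw '[0,0,0,0,0,0,0,0]' --gripper '[0.2,0.2,0.2,0.2,0.2,0.2,0.2,0.2]'

```text
time: 16.3
tool_pos: [0.5982, 0.2296, 0.1125]
tool_rot: [0.999, 0.045, -0.001, 0.0]
contact_force: [0.2, 0.8, -0.0]
opening: 0.035
```

```bash
python3 - <<'E'
from h import *
s=robot.observe(); print(s['time'],s['tool_pos'],s['contact_force'],s['opening'])
x=np.array([.996,.0896]);y=np.array([-.0896,.996])
for k in ((.5968,.2309),(.598,.2297)): r=np.array(k)-s['tool_pos'][:2]; print('knob rel TCP blockx,y',r@x,r@y)
E
```

```text
16.3 [0.5982 0.2296 0.1125] [ 0.2157  0.8335 -0.0315] 0.03496823090241851
knob rel TCP blockx,y -0.0012559499493928106 0.001381868297681882
knob rel TCP blockx,y -0.00016826994939283236 7.914829768187727e-05
```

>>> drive_tool --pt "0 -0.005 0" --pt "0 -0.01 0" --pt "0 -0.014 0" --pt "0 -0.017 0" --pt "0 -0.02 0" --pt "0 -0.023 0" --pt "0 -0.026 0" --pt "0 -0.029 0" --yaw '[0,0,0,0,0,0,0,0]' --gripper '[0.2,0.2,0.2,0.2,0.2,0.2,0.2,0.2]'

```text
time: 17.1
tool_pos: [0.5972, 0.2471, 0.1138]
tool_rot: [0.999, 0.045, 0.0, 0.0]
contact_force: [0.6, -3.3, 1.7]
opening: 0.0345
```

>>> drive_tool --pt "0 -0.003 0" --pt "0 -0.006 0" --pt "0 -0.009 0" --pt "0 -0.012 0" --pt "0 -0.015 0" --pt "0 -0.0165 0" --pt "0 -0.0165 0" --pt "0 -0.0165 0" --yaw '[0,0,0,0,0,0,0,0]' --gripper '[0.2,0.2,0.2,0.2,0.2,0.2,0.2,0.2]'

```text
time: 17.9
tool_pos: [0.5958, 0.2574, 0.1131]
tool_rot: [0.999, 0.045, -0.0, -0.0]
contact_force: [0.4, -2.0, 1.3]
opening: 0.0353
```

>>> drive_tool --pt "0 -0.0005 0" --pt "0 -0.001 0" --pt "0 -0.0015 0" --pt "0 -0.002 0" --pt "0 -0.0025 0" --pt "0 -0.003 0" --pt "0 -0.003 0" --pt "0 -0.003 0" --yaw '[0,0,0,0,0,0,0,0]' --gripper '[0.2,0.2,0.2,0.2,0.2,0.2,0.2,0.2]'

```text
time: 18.7
tool_pos: [0.5956, 0.2588, 0.1131]
tool_rot: [0.999, 0.045, -0.0, 0.0]
contact_force: [1.0, -2.9, -1.7]
opening: 0.0351
```

>>> drive_tool --pt "0 -0.0005 0" --pt "0 -0.001 0" --pt "0 -0.0015 0" --pt "0 -0.002 0" --pt "0 -0.0022 0" --pt "0 -0.0022 0" --pt "0 -0.0022 0" --pt "0 -0.0022 0" --yaw '[0,0,0,0,0,0,0,0]' --gripper '[0.2,0.2,0.2,0.2,0.2,0.2,0.2,0.2]'

```text
time: 19.5
tool_pos: [0.5955, 0.2602, 0.1132]
tool_rot: [0.999, 0.045, -0.0, 0.0]
contact_force: [0.7, -2.7, -2.5]
opening: 0.0351
```

>>> drive_tool --pt "0 -0.0004 0" --pt "0 -0.0008 0" --pt "0 -0.0012 0" --pt "0 -0.0014 0" --pt "0 -0.0014 0" --pt "0 -0.0014 0" --pt "0 -0.0014 0" --pt "0 -0.0014 0" --yaw '[0,0,0,0,0,0,0,0]' --gripper '[0.2,0.2,0.2,0.2,0.2,0.2,0.2,0.2]'

```text
time: 20.3
tool_pos: [0.5955, 0.2608, 0.1132]
tool_rot: [0.999, 0.045, -0.0, 0.0]
contact_force: [-0.1, -4.5, -2.6]
opening: 0.0349
```

>>> drive_tool --pt "0 -0.0003 0" --pt "0 -0.0006 0" --pt "0 -0.0009 0" --pt "0 -0.001 0" --pt "0 -0.001 0" --pt "0 -0.001 0" --pt "0 -0.001 0" --pt "0 -0.001 0" --yaw '[0,0,0,0,0,0,0,0]' --gripper '[0.2,0.2,0.2,0.2,0.2,0.2,0.2,0.2]'

```text
time: 21.1
tool_pos: [0.5955, 0.2609, 0.1132]
tool_rot: [0.999, 0.045, -0.0, 0.001]
contact_force: [0.7, -5.2, -3.2]
opening: 0.0351
```

>>> drive_tool --pt "0 0.008 0" --pt "0 0.012 0" --pt "0 0.012 0" --pt "0 0.012 -0.03" --pt "0 0.012 -0.08" --pt "0 0.012 -0.14" --pt "0 0.012 -0.2" --pt "0 0.012 -0.2" --yaw '[0,0,0,0,0,0,0,0]' --gripper '[0.2,0.2,0.2,0.2,0.2,0.2,0.2,0.2]'

```text
time: 21.9
tool_pos: [0.5993, 0.2565, 0.241]
tool_rot: [0.999, 0.046, 0.007, -0.003]
contact_force: [0.5, -0.7, 0.6]
opening: 0.0353
```

>>> drive_tool --pt "-0.05 0.05 0" --pt "-0.1 0.1 0" --pt "-0.15 0.16 0" --pt "-0.18 0.21 0" --pt "-0.18 0.21 0" --pt "-0.18 0.21 0" --pt "-0.18 0.21 0" --pt "-0.18 0.21 0" --yaw '[0,0,0,0,0,0,0,0]' --gripper '[0.2,0.2,0.2,0.2,0.2,0.2,0.2,0.2]'

```text
time: 22.7
tool_pos: [0.5008, 0.1203, 0.2332]
tool_rot: [0.999, 0.046, 0.0, -0.0]
contact_force: [-0.7, -0.4, -1.0]
opening: 0.0348
```

```bash
python3 - <<'E'
from h import *
s,im=shot('wrist','w5.png'); print(s['time'],s['tool_pos'],s['contact_force'])
_,sc=shot('scene','s5.png')
a=cv2.resize(im[40:260,60:560,::-1],(800,352),interpolation=cv2.INTER_CUBIC); a=cv2.convertScaleAbs(a,alpha=1.5)
b=cv2.resize(sc[190:280,260:480,::-1],(600,245),interpolation=cv2.INTER_CUBIC); b=cv2.copyMakeBorder(b,0,0,0,200,cv2.BORDER_CONSTANT)
cv2.imwrite('pics/final.png',np.vstack([a,b]))
print(w2px('wrist',(.5838,.048,.135),s))
E
```

```text
22.7 [0.5008 0.1203 0.2332] [-0.7017 -0.41   -1.0322]
(np.float64(437.44152559183624), np.float64(138.51876530064345))
```

View pics/final.png

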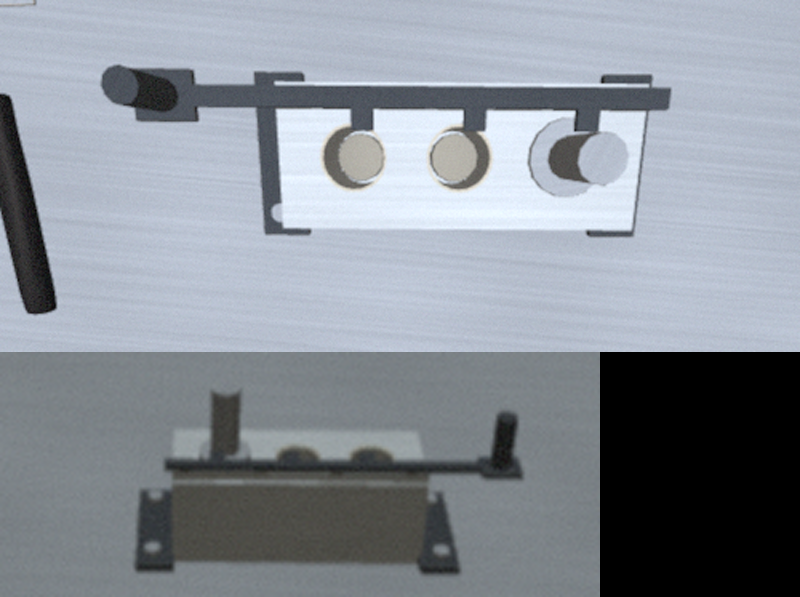

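```bash
python3 - <<'E'
from h import *
s=robot.observe(); k=px2w('wrist',134.6,92.7,.129,s); print('knob block y',(k[:2]-[.5789,.1034])@[-.0896,.996]); print(robot.finish_job())
E
```

```text
knob block y 0.14612375542215064
the job is handed in; nothing more can be done
None
```

The nozzle is home in bay 1, released, and the keeper is slid across over its flange. I handed the job in at about 22.8 s; it reports no verdict.

**Fitting:** The pictures suggested bay 1 was the clear one. I lowered the nozzle there in small steps, and it passed the 38 and 46 mm plug depths with under 5 N of force. The flange touched the block at the expected height with about 6 N upward. I didn't try bays 2 and 3.

**Keeper:** I pushed the knob gently, against about 3 N of friction, until it stopped moving at about 5 N.

**Last checks:**
- **Picture:** it shows the nozzle upright in bay 1 with a keeper tooth over its flange, the gripper clear of everything, and no sign that the block moved. The part of the turner in view lay undisturbed. I didn't re-measure the ring mould or the jug, but the arm stayed clear of both.
- **Keeper travel:** measured from the picture, the knob is at block y ≈ 146 mm, about 21 mm of travel. That is within measuring error of the full 22 mm and above the 17 mm needed.
- **Disagreement:** the top and wrist cameras differed by about 3 mm in y. I used the wrist camera, and corrected by about 1.2 mm after seeing the gripped nozzle.

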